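# Walk a capsule block round and up to the fence of a warming plate

## Robot

A 7-joint arm with a two-finger parallel gripper is mounted at the origin on the work surface. World frame = base frame: x ahead of the robot, y to its left, z up, the work surface at z = 0. Lengths are in m, angles in rad, forces in N, time in s.
With the tool pointing down it reaches from about 0.4 to 0.9 m from the base axis. Payload 5.5 kg.
Tool frame: the origin (TCP) lies midway between the tips of the shut fingers; the grasp point (between the pads) lies robot.grip_point_offset behind it (robot.grip_point_offset is the distance from the TCP to the grasp point, in m); z points along the fingers, y is the line along which they close (so a half turn about z gives the same grasp; the last joint's range is limited). The gripper opens to 85 mm and grips with 20 to 120 N. Pads are 22 mm wide; open, the fingers measure 114 mm over their backs; the gripper's body (76 mm by 85 mm) begins 54 mm behind the grasp point. The pads swing forward as they close: fully open they stand 13 mm farther back than shut.
Start: joints at [1.439, 0.501, -0.427, 1.55, 0.221, 1.138, -0.21], TCP at [0.25, -0.6, 0.231] pointing down, gripper open.
Joint ranges: [-2.88, 2.88], [-0.31, 2.03], [-1.54, 1.56], [0.2, 2.42], [-1.41, 4.55], [0.19, 2.02], [-2.57, 2.57]. Speed limits (rad/s): [2.57, 2.57, 3.14, 3.14, 3.14, 3.14, 3.14].

## Interface

Orientations are given as a rotation vector (axis times angle).
In Python, from workcell import robot gives the robot as it stands.
- The arm moves only by the tool step_arm, never from a script. Its argument "targets" is a list of rows, each an object of numbers: "wx", "wy", "wz": the turn, a rotation vector about the tool's x, y, z scaled (see below); "dx", "dy", "dz": the shift along the tool's x, y, z scaled (see below); "hand": the opening, from 0 (shut) to 1 (fully open). In form: [{"wx": .., "wy": .., "wz": .., "dx": .., "dy": .., "dz": .., "hand": ..}, ...]. A call has 1 to 12 rows; each row shifts and turns the commanded pose from where the row before left it, along the tool's axes as they then stand; what a row does not reach is not made up. The controller multiplies each number of a shift by 0.15 m and each number of a turn by 90 degrees. A row lasts 1/8 s, in which the tool goes at most 62.5 mm and 10.7 degrees, less where a joint would pass 70% of its speed; a pose out of reach is approached as far as the arm can. A call with a number of a shift or a turn outside -1 to 1 is refused whole. A call with a gripper value outside its range is refused whole. The fingers move at their own pace and stop on an object; "force" is the grip in N (left out, the last holds). Time passes only in rows, so rows that do not move let the fingers close. It gives the time, the measured TCP pose, the force, the opening and the grip force at its end, in the units of the state.
- robot.sense(): the state, without advancing time (a new reading comes with each control period).
- robot.camera(name): name is "scene" or "top" or "wrist"; returns a dict with "img" (420x560x3 uint8, red, green, blue), "fx", "fy", "cx", "cy" (pixels), "camera_from_world" (4x4, takes a point from world to camera coordinates). Camera axes: x right, y down, z forward; pixel columns grow to the right and rows downward; lengths in m; the calibration is good to about 2 mm. A picture is of the moment at which its call begins. There is no depth.
- robot.hand_in(): hands the job in; it is judged then, once.
The state is a dict: "clock": time; "qpos": joint angles; "qd": joint speeds; "joint_efforts": joint torques, N m; "eef_pos": TCP position; "tcp_rot": TCP orientation; "contact_force": force on the tool from outside, world axes, zero at the start; "moment": the same for the moment, N m; "width": opening from 0.0 (shut) to 1.0 (fully open); "grasp_force": force on a finger pad.
Only numpy, scipy, OpenCV 4.12 (cv2) and the standard library are available. Lean on these libraries where they do the work, as an engineer would, in place of code of your own. Each camera call takes 0.05 s, during which the arm holds its last target. There are 200 camera calls.

## Task

Using only fingertip pushes on its corners and sides, walk the heavy aluminium capsule block round on the warming plate until one of its long sides squarely faces the upright steel fence, while it is still clear of the fence so that no corner digs into it. Then push it gently straight on until that long side sits flat against the fence, with neither end of the block sticking out past the fence, and let go. Do not lift, tip or knock the block or touch the capsule lids on it, and leave the jar, the pot and the knife case where they are.

Things in the scene. Friction and masses are not known exactly. Their poses are not given: they have to be found in the camera images.
- block: Solid aluminium block, 150 mm long (y), 90 wide (x), 50 high (z), 1.4 to 1.9 kg, too wide to grip. Origin: centre of its underside. Slides at 6 to 14 N, stops when the push stops. Either long side may go to the fence. Starts 50 to 90 degrees out of square, either way, centre 112 to 130 mm from the fence. Pushed near one end of a long side it pivots about a point some 60 mm past its middle.
- lids: The ten pale capsule lids, discs 14 mm across standing 2.6 mm proud of the block's top, in two rows of five along its length. Fixed to the block, same origin and axes as the block. Not to be touched.
- plate: Flatbed warming plate, fixed to the bench: white housing, dark steel working face 342 (x) by 422 mm (y). Origin under its centre, at bench level; the working face is 45 mm above it. x points across to the fence, y along it. A control head on its +y side is lower than the working face, but for a knob 7 mm above it. Placed and turned anew each time.
- fence: Upright steel fence fixed on the far part of the plate: 200 mm long (y), 40 mm high, 10 mm thick. Origin: foot of the middle of its near face, level with the working face; x points away from the block, through the fence, y along it, z up. When the block is home its centre is at x = -45 mm, y within 25 mm of 0, in this frame.
- jar: Bystander: amber glass jar with black lid, 34 mm across, 52 mm high, standing near one side edge of the plate, about 185 mm from its midline. Origin at the centre of its underside.
- pot: Bystander: clear plastic pot with white lid, 30 mm across, 42 mm high, near the other side edge of the plate. Origin at the centre of its underside.
- knifecase: Bystander: closed knife case, grey with clear lid, 48 by 70 mm, 33 mm high, on the bench to the right of the plate. Origin at the centre of its underside.

How it is judged:
On the way, in this order (a step that is already met when the one before it is completed fails the run):
1. the block has been turned until a long side faces the fence (within 6 degrees) and it is still clear of the fence (gap over 6 mm) (angle between the y axis of block and the y axis of fence, either way round below 0.105 rad and x of block in the frame of fence below -0.051 m), for 0.2 s.
2. the block's long side sits flat against the fence (angle between the y axis of block and the y axis of fence, either way round below 0.026 rad and x of block in the frame of fence above -0.048 m), for 0.2 s.
At the end, for the whole second after the job is handed in: The block lies flat on the plate, at rest, with one long side against the fence: gap at its middle under 3 mm, out of square by less than 1.5 degrees, and neither end past the end of the fence by more than 2 mm (centre within 27 mm of the fence's middle) (all of step 2 and y of block in the frame of fence between -0.027 and 0.027 m and z of block in the frame of fence between -0.003 and 0.003 m and angle between block's own z axis and vertical below 0.03 rad and linear speed of block below 0.01 m/s); the robot touches nothing.
It fails at once if the block touches the fence while it is more than 10 degrees out of square (contact force between block and fence above 0.5 N and angle between the y axis of block and the y axis of fence, either way round above 0.175 rad).
It fails at once if the block is lifted or tipped (z of block in the frame of fence above 0.006 m or angle between block's own z axis and vertical above 0.07 rad).
It fails at once if the block is shoved or knocked (faster than 0.25 m/s) (linear speed of block above 0.25 m/s).
It fails at once if the fingers press on the capsule lids (contact force between the fingers and lids above 1 N).
It fails at once if the jar, the pot or the knife case is moved more than 15 mm (distance of any of jar, pot, knifecase from where it was at the start of the episode above 0.015 m).
It also fails if it takes over 58 s, if anything falls off the work surface, if the arm or the gripper's body presses on something with over 40 N, if the wrist force passes 120 N, or if a joint passes its speed limit or range.

## Working session

There is one attempt and no reset: what is moved stays moved. The work goes in short steps, Python scripts to look and compute and a tool call to move; the robot and the scene stay as the last step left them, time stands still between calls to the robot, and variables do not carry over. Pictures are saved under pics/ and viewed, at most 10 in all, crops included, and the job is handed in when it is done.

Besides the shell and the picture viewer there is one more tool, called after "Call:" as name(argument=value, ...), one argument or row to a line, values as JSON. step_arm: Moves the arm, as the interface text tells. Shifts and turns lie within -1 to 1; 1 stands for 0.15 m of shift or 90 degrees of turn. Its arguments: {"type":"object","properties":{"targets":{"type":"array","items":{"type":"object","properties":{"wx":{"type":"number","minimum":-1,"maximum":1},"wy":{"type":"number","minimum":-1,"maximum":1},"wz":{"type":"number","minimum":-1,"maximum":1},"dx":{"type":"number","minimum":-1,"maximum":1},"dy":{"type":"number","minimum":-1,"maximum":1},"dz":{"type":"number","minimum":-1,"maximum":1},"hand":{"type":"number"}}}},"force":{"type":"number"}},"required":["targets"]}

```bash
mkdir -p pics; ls
python3 - <<'E'
from workcell import robot
import cv2,numpy as np
s=robot.sense();print(s, robot.grip_point_offset)
for n in ("scene","top"):
    c=robot.camera(n);cv2.imwrite(f"pics/{n}0.png",c["img"][:,:,::-1]);np.savez(f"{n}0.npz",**c)
    print(n,c["fx"],c["cx"],c["cy"],np.round(c["camera_from_world"],3).tolist())
E
```

```text
pics
{'clock': 0.0, 'qpos': array([ 1.43918014,  0.50185592, -0.42679636,  1.5514333 ,  0.22079794,
        1.13832395, -0.21025489]), 'qd': array([-0.00016292, -0.00013602,  0.00116235,  0.00014637,  0.00063494,
       -0.00127627, -0.00029889]), 'joint_efforts': array([-6.34332391e-04, -5.69527566e+01, -5.81592187e+00, -2.80951023e+01,
        1.07709097e-02,  1.18277298e-02,  9.00523901e-06]), 'eef_pos': array([ 0.24970899, -0.59936926,  0.23026171]), 'tcp_rot': array([-3.07864667e+00, -6.15930051e-01,  4.97312614e-04]), 'contact_force': array([-0.26628668,  0.61733369,  0.07412122]), 'moment': array([0.06343942, 0.03153689, 0.02852227]), 'grasp_force': 0.0, 'width': 0.9963826978960676} 0.0187
scene 519.2382022258354 270.8405076489086 212.31444408166044 [[0.101, 0.995, -0.003, 0.06], [0.808, -0.084, -0.583, -0.416], [-0.58, 0.057, -0.813, 1.517], [0.0, 0.0, 0.0, 1.0]]
top 510.1640197926587 273.8167279928886 215.426457964019 [[0.029, -0.999, 0.02, -0.143], [-0.985, -0.032, -0.169, 0.553], [0.17, -0.015, -0.985, 1.117], [0.0, 0.0, 0.0, 1.0]]
```

View pics/top0.png

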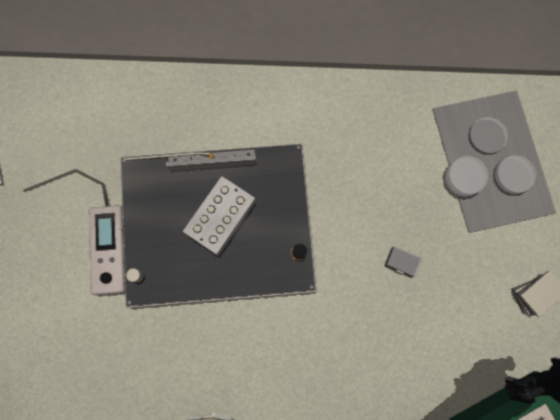

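View pics/scene0.png

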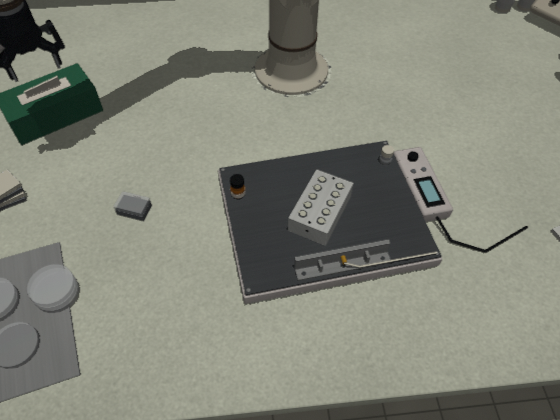

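The top view shows the plate with corners near (122,158), (301,146), (314,291) and (127,306), and the fence from (166,160) to (256,155). The block is centred near (219,216), the jar is at (299,252), the pot at (136,276), and the knife case at (403,262). The scene view agrees.

Run:
```python
import cv2,numpy as np
i=cv2.imread("pics/top0.png")[130:320,90:330]
cv2.imwrite("pics/crop0.png",cv2.resize(i,None,fx=3.15,fy=3.15,interpolation=cv2.INTER_CUBIC))
```

```text
(no output)
```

View pics/crop0.png

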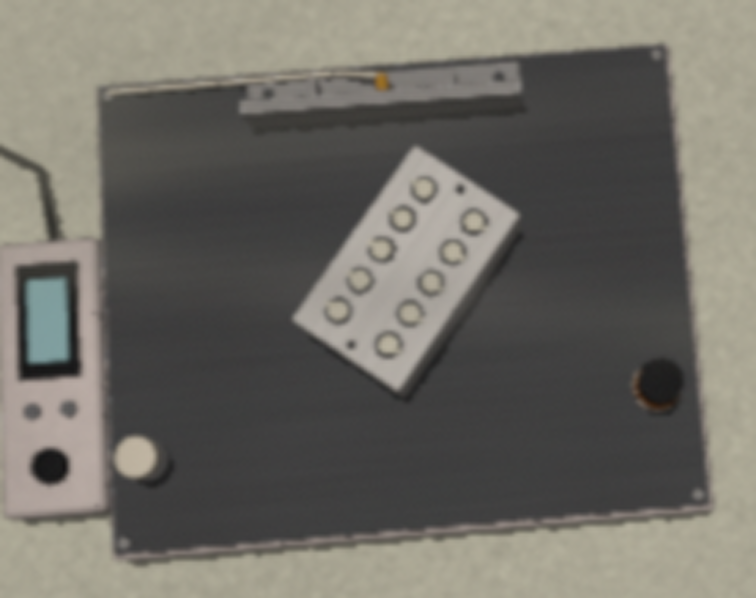

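The crop shows the fence's near top edge from about (238,114) to (522,94), and the block's top corners at (415,147), (520,215), (402,395) and (293,320). The plate corners are at (99,87), (664,46), (708,512) and (116,555).

```bash
cat > h.py <<'E'
import cv2,numpy as np
def ray(c,px,z):
    T=np.linalg.inv(c["camera_from_world"]);px=np.atleast_2d(px).astype(float)
    d=np.c_[(px[:,0]-c["cx"])/c["fx"],(px[:,1]-c["cy"])/c["fy"],np.ones(len(px))]@T[:3,:3].T
    o=T[:3,3];return o+d*((z-o[2])/d[:,2])[:,None]
def proj(c,P):
    P=np.atleast_2d(P);q=P@c["camera_from_world"][:3,:3].T+c["camera_from_world"][:3,3]
    return np.c_[c["fx"]*q[:,0]/q[:,2]+c["cx"],c["fy"]*q[:,1]/q[:,2]+c["cy"]]
E
python3 - <<'E'
from h import *
np.set_printoptions(precision=4,suppress=True)
c=dict(np.load("top0.npz"));f=lambda p:(np.array(p)+.5)/3.15-.5+[90,130]
print("cam",np.linalg.inv(c["camera_from_world"])[:3,3])
pc=ray(c,f([(99,87),(664,46),(708,512),(116,555)]),.045);print("plate",pc[:,:2],[np.linalg.norm(pc[i]-pc[i-1]) for i in range(4)])
for z in (.085,.045):
  for e in ([(238,114),(522,94)],[(238,100),(520,80)]):
    p=ray(c,f(e),z)[:,:2];d=p[0]-p[1];print("fence z",z,p.ravel(),p.mean(0),np.linalg.norm(d),np.degrees(np.arctan2(-d[0],d[1])))
b=ray(c,f([(415,147),(520,215),(402,395),(293,320)]),.095)[:,:2];print("block",b,b.mean(0),[np.linalg.norm(b[i]-b[i-1]) for i in range(4)])
d=b[0]-b[3];print("yaw long",np.degrees(np.arctan2(d[1],d[0])))
for n,p,z in (("jar",(660,382),.097),("pot",(137,457),.087)): print(n,ray(c,f([p]),z))
print("knife",ray(c,[(403,262)],.033))
c2=dict(np.load("scene0.npz"))
for x in ([(294,256),(389,242)],):
  p=ray(c2,x,.085);print("scene fence top far?",p[:,:2].ravel())
i=cv2.imread("pics/scene0.png")[130:300,210:450];cv2.imwrite("pics/crop1.png",cv2.resize(i,None,fx=3.3,fy=3.3,interpolation=cv2.INTER_CUBIC))
E
```

```text
cam [ 0.3594 -0.1085  1.1969]
plate [[ 0.6832  0.2323]
 [ 0.7295 -0.1839]
 [ 0.3865 -0.2221]
 [ 0.3445  0.1935]] [np.float64(0.3409985567663182), np.float64(0.41879219296565623), np.float64(0.3450405726315567), np.float64(0.4177549800043487)]
fence z 0.085 [ 0.6556  0.1207  0.6773 -0.0804] [0.6665 0.0202] 0.20231957452727528 6.163542775574462
fence z 0.085 [ 0.6659  0.1214  0.6876 -0.0786] [0.6768 0.0214] 0.2012030416573772 6.210417214991938
fence z 0.045 [ 0.6663  0.129   0.6888 -0.0794] [0.6775 0.0248] 0.20959777425595993 6.163542775574444
fence z 0.045 [ 0.6769  0.1297  0.6995 -0.0775] [0.6882 0.0261] 0.2084410754789827 6.210417214991901
block [[ 0.6333 -0.0068]
 [ 0.587  -0.0823]
 [ 0.4585 -0.006 ]
 [ 0.5079  0.0714]] [ 0.5467 -0.0059] [np.float64(0.14781499306117624), np.float64(0.08861195944334632), np.float64(0.14943492055396027), np.float64(0.09187507719286012)]
yaw long -31.96050434086224
jar [[ 0.4727 -0.1826  0.097 ]]
pot [[0.4112 0.1733 0.087 ]]
knife [[ 0.4612 -0.4255  0.033 ]]
scene fence top far? [ 0.6773 -0.0814  0.6642  0.1175]
```

View pics/crop1.png

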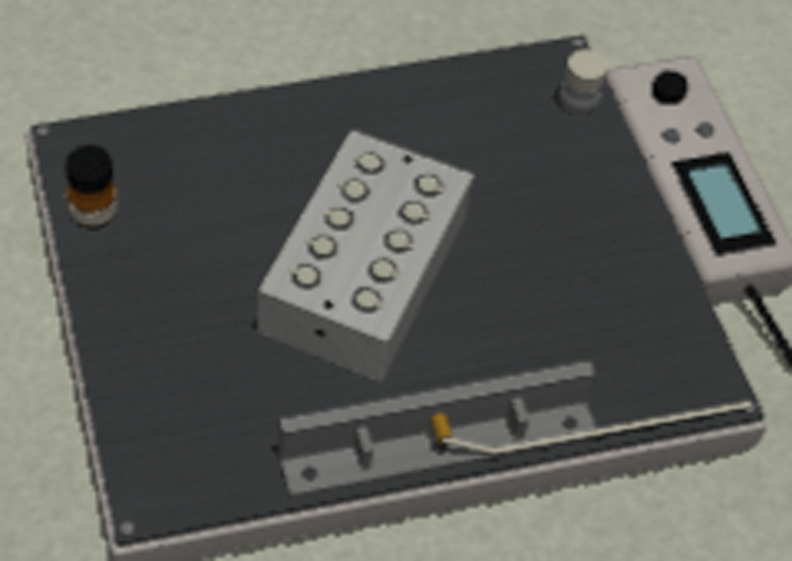

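The scene crop confirms the layout: jar at left (90,185), pot at right (582,80), and the fence bar from (282,425) to (593,370), with its back plate on the far side of the bar. The block's +y end has to swing clockwise towards the fence by about 52°. I'll use the open gripper squared to the fence: the left finger swings the block's near end round, then both fingers push it flat.

Call:
step_arm(
  targets=[
    {"wz": 0.09},
    {"wz": 0.09},
    {"dx": 0.14,"dy": -0.28,"hand": 1},
    {"dx": 0.14,"dy": -0.28},
    {"dx": 0.14,"dy": -0.28},
    {"dx": 0.14,"dy": -0.28},
    {"dx": 0.14,"dy": -0.28},
    {"dx": 0.14,"dy": -0.28},
    {"dx": 0.14,"dy": -0.28},
    {"dx": 0.14,"dy": -0.28},
    {"dx": 0.14,"dy": -0.28},
    {"dx": 0.14,"dy": -0.28},
  ],
)

```text
validation failed for argument at $.ta...
```

```bash
cat >> h.py <<'E'
TH=np.radians(6.3);R2=np.array([[np.cos(TH),-np.sin(TH)],[np.sin(TH),np.cos(TH)]]);F0=np.array([.6665,.0202])
fen=lambda p:((np.atleast_2d(p)[:,:2]-F0)@R2)*1000     # world m -> fence mm
def block(c):
    """largest bright blob on the plate, as a rectangle on z=.095: centre (fence mm), dims, angle of long axis from fence y"""
    g=cv2.GaussianBlur(cv2.cvtColor(c["img"],cv2.COLOR_RGB2GRAY),(3,3),0);m=np.zeros_like(g)
    pl=(np.array([[-200,-135],[-3,-135],[-3,125],[-200,125]])-[5,0])/1000@R2.T+F0
    cv2.fillConvexPoly(m,proj(c,np.c_[pl,np.full(4,.095)]).astype(np.int32),255)
    m=((g>c.get("thr",118))&(m>0)).astype(np.uint8)
    m=cv2.morphologyEx(m,cv2.MORPH_CLOSE,np.ones((7,7)))
    k=max(cv2.findContours(m,0,cv2.CHAIN_APPROX_NONE)[0],key=cv2.contourArea)
    p=fen(ray(c,k[:,0],.095)).astype(np.float32)
    b=cv2.boxPoints(cv2.minAreaRect(p));e=[b[1]-b[0],b[2]-b[1]];e.sort(key=np.linalg.norm);l=e[1]
    a=np.degrees(np.arctan2(-l[0],l[1]));a=(a+90)%180-90
    return np.round(b.mean(0),1),np.round([np.linalg.norm(v) for v in e],1),round(float(a),1)
def tool(s):
    from scipy.spatial.transform import Rotation as R
    r=R.from_rotvec(s["tcp_rot"]).as_matrix();f=np.r_[s["contact_force"][:2]@R2,s["contact_force"][2]]
    return dict(t=round(s["clock"],2),xy=fen(s["eef_pos"])[0].round(1),z=round(s["eef_pos"][2]*1e3,1),yaw=round(np.degrees(np.arctan2(r[1,0],r[0,0]))-6.3,2),down=r[:,2].round(3),F=f.round(1),w=round(s["width"],2))
E
python3 - <<'E'
from h import *
from workcell import robot
print(tool(robot.sense()))
for n in("top0","scene0"):
    c=dict(np.load(n+".npz"))
    for t in(110,125,140,160): c["thr"]=t;print(n,t,block(c))
E
```

```text
{'t': 0.1, 'xy': array([-482.2, -570.2]), 'z': np.float64(230.3), 'yaw': np.float64(16.32), 'down': array([-0.001,  0.002, -1.   ]), 'F': array([-0.5, -0. , -0.7]), 'w': 1.0}
top0 110 (array([-120.1,  -12. ], dtype=float32), array([ 90.6, 150. ], dtype=float32), 52.0)
top0 125 (array([-120.2,  -11.9], dtype=float32), array([ 88.7, 148.8], dtype=float32), 51.7)
top0 140 (array([-120.3,  -11.7], dtype=float32), array([ 87. , 146.8], dtype=float32), 51.8)
top0 160 (array([-120.2,  -12. ], dtype=float32), array([ 83.7, 143.7], dtype=float32), 51.7)
scene0 110 (array([-119.3,  -13.1], dtype=float32), array([ 89.4, 149.8], dtype=float32), 51.6)
scene0 125 (array([-119.4,  -13.1], dtype=float32), array([ 87.7, 148.2], dtype=float32), 51.6)
scene0 140 (array([-119.4,  -13.1], dtype=float32), array([ 85.6, 145.4], dtype=float32), 51.7)
scene0 160 (array([-61.7, -44.9], dtype=float32), array([ 5.9, 13.1], dtype=float32), -82.2)
```

The block pose measurement works well: both views agree on centre (-120,-12) mm and 51.7° out of square. The move was refused, most likely because rows need every key.

Call:
step_arm(
  targets=[
    {"wx": 0,"wy": 0,"wz": 0.09,"dx": 0,"dy": 0,"dz": 0,"hand": 1},
    {"wx": 0,"wy": 0,"wz": 0.09,"dx": 0,"dy": 0,"dz": 0,"hand": 1},
    {"wx": 0,"wy": 0,"wz": 0,"dx": 0.14,"dy": -0.28,"dz": 0,"hand": 1},
    {"wx": 0,"wy": 0,"wz": 0,"dx": 0.14,"dy": -0.28,"dz": 0,"hand": 1},
    {"wx": 0,"wy": 0,"wz": 0,"dx": 0.14,"dy": -0.28,"dz": 0,"hand": 1},
    {"wx": 0,"wy": 0,"wz": 0,"dx": 0.14,"dy": -0.28,"dz": 0,"hand": 1},
    {"wx": 0,"wy": 0,"wz": 0,"dx": 0.14,"dy": -0.28,"dz": 0,"hand": 1},
    {"wx": 0,"wy": 0,"wz": 0,"dx": 0.14,"dy": -0.28,"dz": 0,"hand": 1},
    {"wx": 0,"wy": 0,"wz": 0,"dx": 0.14,"dy": -0.28,"dz": 0,"hand": 1},
    {"wx": 0,"wy": 0,"wz": 0,"dx": 0.14,"dy": -0.28,"dz": 0,"hand": 1},
    {"wx": 0,"wy": 0,"wz": 0,"dx": 0.14,"dy": -0.28,"dz": 0,"hand": 1},
    {"wx": 0,"wy": 0,"wz": 0,"dx": 0.14,"dy": -0.28,"dz": 0,"hand": 1},
  ],
  force=20,
)

```text
clock: 1.6
eef_pos: [0.4118, -0.1576, 0.2312]
tcp_rot: [3.136, 0.176, -0.0]
contact_force: [0.4, -0.8, 0.6]
width: 1.002
grasp_force: 0.0
```

Run:
```python
from h import *
from workcell import robot
print(tool(robot.sense()))
```

```text
{'t': 1.6, 'xy': array([-272.6, -148.8]), 'z': np.float64(231.2), 'yaw': np.float64(0.11), 'down': array([-0., -0., -1.]), 'F': array([ 0.3, -0.8,  0.6]), 'w': 1.0}
```

Call:
step_arm(
  targets=[
    {"wx": 0,"wy": 0,"wz": 0,"dx": 0.14,"dy": -0.26,"dz": 0,"hand": 1},
    {"wx": 0,"wy": 0,"wz": 0,"dx": 0.14,"dy": -0.26,"dz": 0,"hand": 1},
    {"wx": 0,"wy": 0,"wz": 0,"dx": 0,"dy": 0,"dz": 0.3,"hand": 1},
    {"wx": 0,"wy": 0,"wz": 0,"dx": 0,"dy": 0,"dz": 0.3,"hand": 1},
    {"wx": 0,"wy": 0,"wz": 0,"dx": 0,"dy": 0,"dz": 0.3,"hand": 1},
    {"wx": 0,"wy": 0,"wz": 0,"dx": 0,"dy": 0,"dz": 0.2,"hand": 1},
    {"wx": 0,"wy": 0,"wz": 0,"dx": 0,"dy": 0,"dz": 0.1,"hand": 1},
    {"wx": 0,"wy": 0,"wz": 0,"dx": 0,"dy": 0,"dz": 0,"hand": 1},
  ],
)

```text
clock: 2.6
eef_pos: [0.4442, -0.0766, 0.0508]
tcp_rot: [-3.136, -0.177, 0.003]
contact_force: [0.6, 0.3, -0.2]
width: 1.0
grasp_force: 0.0
```

```bash
cat > look.py <<'E'
from h import *
from workcell import robot
import sys
print(tool(robot.sense()))
for n in("top","scene"):
    c=robot.camera(n);print(n,block(c))
    if len(sys.argv)>1: cv2.imwrite(f"pics/{n}_{sys.argv[1]}.png",c["img"][:,:,::-1])
E
python3 look.py a
```

```text
{'t': 2.6, 'xy': array([-231.6,  -71.9]), 'z': np.float64(50.8), 'yaw': np.float64(0.14), 'down': array([-0.002,  0.001, -1.   ]), 'F': array([ 0.7,  0.3, -0.2]), 'w': 1.0}
top (array([-151.5,  -50. ], dtype=float32), array([149.9, 188.9], dtype=float32), -38.6)
scene (array([-119.4,  -13.1], dtype=float32), array([ 89.4, 149. ], dtype=float32), 51.5)
```

View pics/scene_a.png

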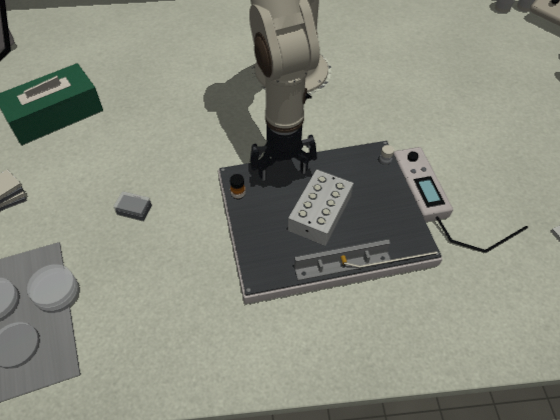

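The scene view shows the open gripper behind the block, fingertips near (262,170) and (308,170), clear of the jar at (237,185). I'll start swinging the block's near end.

Call:
step_arm(
  targets=[
    {"wx": 0,"wy": 0,"wz": 0,"dx": 0.04,"dy": -0.01,"dz": 0,"hand": 1},
    {"wx": 0,"wy": 0,"wz": 0,"dx": 0.04,"dy": -0.01,"dz": 0,"hand": 1},
    {"wx": 0,"wy": 0,"wz": 0,"dx": 0.04,"dy": 0,"dz": 0,"hand": 1},
    {"wx": 0,"wy": 0,"wz": 0,"dx": 0.04,"dy": 0,"dz": 0,"hand": 1},
    {"wx": 0,"wy": 0,"wz": 0,"dx": 0.015,"dy": -0.035,"dz": 0,"hand": 1},
    {"wx": 0,"wy": 0,"wz": 0,"dx": 0.015,"dy": -0.035,"dz": 0,"hand": 1},
    {"wx": 0,"wy": 0,"wz": 0,"dx": 0.015,"dy": -0.035,"dz": 0,"hand": 1},
    {"wx": 0,"wy": 0,"wz": 0,"dx": 0.015,"dy": -0.035,"dz": 0,"hand": 1},
    {"wx": 0,"wy": 0,"wz": 0,"dx": 0.02,"dy": -0.03,"dz": 0,"hand": 1},
  ],
)

```text
clock: 3.82
eef_pos: [0.4744, -0.0471, 0.051]
tcp_rot: [3.133, 0.174, -0.009]
contact_force: [-6.9, -8.1, 7.8]
width: 1.002
grasp_force: 5.4
```

```bash
python3 look.py
```

```text
{'t': 3.83, 'xy': array([-198.3,  -45.9]), 'z': np.float64(51.0), 'yaw': np.float64(0.06), 'down': array([-0.006, -0.004, -1.   ]), 'F': array([-7.8, -7.3,  7.8]), 'w': 1.0}
top (array([-140.9,  -20.1], dtype=float32), array([144.9, 161.9], dtype=float32), 41.8)
scene (array([-114.9,   -7.4], dtype=float32), array([ 89.1, 149. ], dtype=float32), 41.5)
```

Call:
step_arm(
  targets=[
    {"wx": 0,"wy": 0,"wz": 0,"dx": 0.021,"dy": -0.029,"dz": 0,"hand": 1},
    {"wx": 0,"wy": 0,"wz": 0,"dx": 0.021,"dy": -0.029,"dz": 0,"hand": 1},
    {"wx": 0,"wy": 0,"wz": 0,"dx": 0.021,"dy": -0.029,"dz": 0,"hand": 1},
    {"wx": 0,"wy": 0,"wz": 0,"dx": 0.021,"dy": -0.029,"dz": 0,"hand": 1},
    {"wx": 0,"wy": 0,"wz": 0,"dx": 0.025,"dy": -0.028,"dz": 0,"hand": 1},
    {"wx": 0,"wy": 0,"wz": 0,"dx": 0.025,"dy": -0.028,"dz": 0,"hand": 1},
    {"wx": 0,"wy": 0,"wz": 0,"dx": 0.025,"dy": -0.028,"dz": 0,"hand": 1},
    {"wx": 0,"wy": 0,"wz": 0,"dx": 0.025,"dy": -0.028,"dz": 0,"hand": 1},
  ],
)

```text
clock: 4.92
eef_pos: [0.4965, -0.0094, 0.0504]
tcp_rot: [3.133, 0.176, -0.013]
contact_force: [-9.2, -5.4, 7.2]
width: 1.0
grasp_force: 5.3
```

```bash
python3 look.py
```

```text
{'t': 4.92, 'xy': array([-172.2,  -10.8]), 'z': np.float64(50.4), 'yaw': np.float64(0.12), 'down': array([-0.008, -0.004, -1.   ]), 'F': array([-9.7, -4.4,  7.2]), 'w': 1.0}
top (array([-126. ,    4.8], dtype=float32), array([168. , 171.4], dtype=float32), 19.1)
scene (array([-98.8,   1.7], dtype=float32), array([ 88.8, 149.5], dtype=float32), 19.3)
```

Call:
step_arm(
  targets=[
    {"wx": 0,"wy": 0,"wz": 0,"dx": 0.03,"dy": -0.02,"dz": 0,"hand": 1},
    {"wx": 0,"wy": 0,"wz": 0,"dx": 0.03,"dy": -0.02,"dz": 0,"hand": 1},
    {"wx": 0,"wy": 0,"wz": 0,"dx": 0.03,"dy": -0.02,"dz": 0,"hand": 1},
    {"wx": 0,"wy": 0,"wz": 0,"dx": 0.03,"dy": -0.02,"dz": 0,"hand": 1},
    {"wx": 0,"wy": 0,"wz": 0,"dx": 0.03,"dy": -0.016,"dz": 0,"hand": 1},
    {"wx": 0,"wy": 0,"wz": 0,"dx": 0.03,"dy": -0.016,"dz": 0,"hand": 1},
    {"wx": 0,"wy": 0,"wz": 0,"dx": 0.03,"dy": -0.016,"dz": 0,"hand": 1},
  ],
)

```text
clock: 5.9
eef_pos: [0.5249, 0.0147, 0.0503]
tcp_rot: [3.134, 0.179, -0.015]
contact_force: [-11.7, -2.4, 8.9]
width: 1.005
grasp_force: 5.8
```

```bash
python3 look.py
```

```text
{'t': 5.9, 'xy': array([-141.3,   10.1]), 'z': np.float64(50.3), 'yaw': np.float64(0.22), 'down': array([-0.009, -0.003, -1.   ]), 'F': array([-11.9,  -1.1,   8.9]), 'w': 1.01}
top (array([-105.9,   28.1], dtype=float32), array([194.9, 200.3], dtype=float32), -88.3)
scene (array([-82.8,   4.1], dtype=float32), array([ 89.1, 149. ], dtype=float32), 1.4)
```

It's square to within 1.4° with a 38 mm gap. I'll hold briefly, then push straight on.

Call:
step_arm(
  targets=[
    {"wx": 0,"wy": 0,"wz": 0,"dx": 0,"dy": 0,"dz": 0,"hand": 1},
    {"wx": 0,"wy": 0,"wz": 0,"dx": 0,"dy": 0,"dz": 0,"hand": 1},
    {"wx": 0,"wy": 0,"wz": 0,"dx": 0.02,"dy": 0,"dz": 0,"hand": 1},
    {"wx": 0,"wy": 0,"wz": 0,"dx": 0.02,"dy": 0,"dz": 0,"hand": 1},
    {"wx": 0,"wy": 0,"wz": 0,"dx": 0.02,"dy": 0,"dz": 0,"hand": 1},
    {"wx": 0,"wy": 0,"wz": 0,"dx": 0.02,"dy": 0,"dz": 0,"hand": 1},
    {"wx": 0,"wy": 0,"wz": 0,"dx": 0.02,"dy": 0,"dz": 0,"hand": 1},
    {"wx": 0,"wy": 0,"wz": 0,"dx": 0.02,"dy": 0,"dz": 0,"hand": 1},
    {"wx": 0,"wy": 0,"wz": 0,"dx": 0.02,"dy": 0,"dz": 0,"hand": 1},
    {"wx": 0,"wy": 0,"wz": 0,"dx": 0.02,"dy": 0,"dz": 0,"hand": 1},
    {"wx": 0,"wy": 0,"wz": 0,"dx": 0,"dy": 0,"dz": 0,"hand": 1},
  ],
)

```text
clock: 7.38
eef_pos: [0.5471, 0.0176, 0.0498]
tcp_rot: [3.135, 0.177, -0.02]
contact_force: [-15.2, -1.3, 8.3]
width: 1.004
grasp_force: 7.3
```

```bash
python3 look.py
```

```text
{'t': 7.38, 'xy': array([-118.9,   10.5]), 'z': np.float64(49.8), 'yaw': np.float64(0.15), 'down': array([-0.013, -0.003, -1.   ]), 'F': array([-15.3,   0.4,   8.3]), 'w': 1.0}
top (array([-105.7,   29. ], dtype=float32), array([197.1, 198.8], dtype=float32), 89.9)
scene (array([-62.4,   3.1], dtype=float32), array([ 89., 149.], dtype=float32), 0.2)
```

Call:
step_arm(
  targets=[
    {"wx": 0,"wy": 0,"wz": 0,"dx": 0.015,"dy": 0,"dz": 0,"hand": 1},
    {"wx": 0,"wy": 0,"wz": 0,"dx": 0.015,"dy": 0,"dz": 0,"hand": 1},
    {"wx": 0,"wy": 0,"wz": 0,"dx": 0.015,"dy": 0,"dz": 0,"hand": 1},
    {"wx": 0,"wy": 0,"wz": 0,"dx": 0.015,"dy": 0,"dz": 0,"hand": 1},
    {"wx": 0,"wy": 0,"wz": 0,"dx": 0.01,"dy": 0,"dz": 0,"hand": 1},
    {"wx": 0,"wy": 0,"wz": 0,"dx": 0.01,"dy": 0,"dz": 0,"hand": 1},
    {"wx": 0,"wy": 0,"wz": 0,"dx": 0.01,"dy": 0,"dz": 0,"hand": 1},
    {"wx": 0,"wy": 0,"wz": 0,"dx": 0,"dy": 0,"dz": 0,"hand": 1},
  ],
)

```text
clock: 8.48
eef_pos: [0.5602, 0.0189, 0.0497]
tcp_rot: [3.134, 0.176, -0.021]
contact_force: [-15.5, -2.0, 9.5]
width: 1.002
grasp_force: 7.9
```

```bash
sed -i 's/\[-3,-135\],\[-3,125\]/[7,-135],[7,125]/' h.py; python3 look.py b
```

```text
{'t': 8.47, 'xy': array([-105.8,   10.4]), 'z': np.float64(49.7), 'yaw': np.float64(0.14), 'down': array([-0.013, -0.003, -1.   ]), 'F': array([-15.7,  -0.2,   9.5]), 'w': 1.0}
top (array([-100.4,   14.6], dtype=float32), array([209.3, 225.2], dtype=float32), -0.3)
scene (array([-49.1,   3. ], dtype=float32), array([ 89.1, 149. ], dtype=float32), 0.1)
```

View pics/scene_b.png

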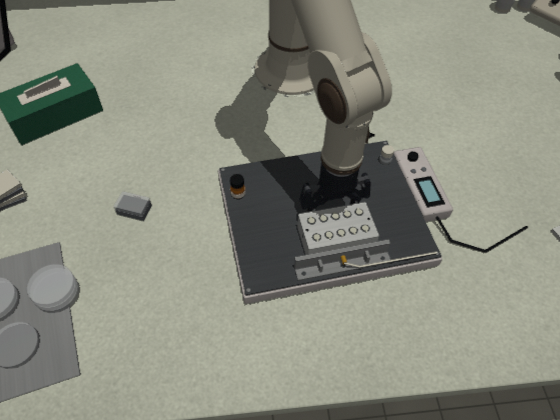

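The scene view shows the block top (298–378, 205–250) parallel to the fence bar and about 4 mm short of it. I'll finish in sub-millimetre rows and watch the force.

Call:
step_arm(
  targets=[
    {"wx": 0,"wy": 0,"wz": 0,"dx": 0.006,"dy": 0,"dz": 0,"hand": 1},
    {"wx": 0,"wy": 0,"wz": 0,"dx": 0.006,"dy": 0,"dz": 0,"hand": 1},
    {"wx": 0,"wy": 0,"wz": 0,"dx": 0.006,"dy": 0,"dz": 0,"hand": 1},
    {"wx": 0,"wy": 0,"wz": 0,"dx": 0.006,"dy": 0,"dz": 0,"hand": 1},
    {"wx": 0,"wy": 0,"wz": 0,"dx": 0,"dy": 0,"dz": 0,"hand": 1},
  ],
)

```text
clock: 9.2
eef_pos: [0.5636, 0.0193, 0.0497]
tcp_rot: [3.134, 0.176, -0.021]
contact_force: [-16.7, -1.6, 9.9]
width: 0.997
grasp_force: 8.0
```

```bash
python3 look.py
```

```text
{'t': 9.2, 'xy': array([-102.3,   10.4]), 'z': np.float64(49.7), 'yaw': np.float64(0.14), 'down': array([-0.013, -0.003, -1.   ]), 'F': array([-16.8,   0.2,   9.9]), 'w': 1.0}
top (array([-100.4,   14.5], dtype=float32), array([209.3, 224.9], dtype=float32), -0.3)
scene (array([-45.6,   3.1], dtype=float32), array([ 88.9, 149.1], dtype=float32), 0.2)
```

Force hasn't risen yet, so I'll continue.

Call:
step_arm(
  targets=[
    {"wx": 0,"wy": 0,"wz": 0,"dx": 0.006,"dy": 0,"dz": 0,"hand": 1},
    {"wx": 0,"wy": 0,"wz": 0,"dx": 0.006,"dy": 0,"dz": 0,"hand": 1},
    {"wx": 0,"wy": 0,"wz": 0,"dx": 0,"dy": 0,"dz": 0,"hand": 1},
  ],
)

```text
clock: 9.68
eef_pos: [0.5655, 0.0195, 0.0497]
tcp_rot: [3.134, 0.177, -0.021]
contact_force: [-14.9, -2.0, 7.8]
width: 1.002
grasp_force: 7.6
```

```bash
python3 look.py
```

```text
{'t': 9.68, 'xy': array([-100.5,   10.3]), 'z': np.float64(49.7), 'yaw': np.float64(0.15), 'down': array([-0.013, -0.003, -1.   ]), 'F': array([-15. ,  -0.4,   7.8]), 'w': 1.0}
top (array([-100.4,   14.4], dtype=float32), array([209.3, 224.9], dtype=float32), -0.3)
scene (array([-43.6,   3. ], dtype=float32), array([ 88.8, 149. ], dtype=float32), 0.1)
```

Call:
step_arm(
  targets=[
    {"wx": 0,"wy": 0,"wz": 0,"dx": 0.006,"dy": 0,"dz": 0,"hand": 1},
    {"wx": 0,"wy": 0,"wz": 0,"dx": 0.006,"dy": 0,"dz": 0,"hand": 1},
  ],
)

```text
clock: 10.02
eef_pos: [0.5659, 0.0195, 0.0497]
tcp_rot: [3.134, 0.176, -0.025]
contact_force: [-17.7, -2.9, 13.0]
width: 0.998
grasp_force: 9.0
```

```bash
python3 look.py
```

```text
{'t': 10.03, 'xy': array([-100. ,   10.4]), 'z': np.float64(49.7), 'yaw': np.float64(0.14), 'down': array([-0.016, -0.004, -1.   ]), 'F': array([-17.9,  -1. ,  13. ]), 'w': 1.0}
top (array([-100.4,   14.5], dtype=float32), array([209.3, 224.9], dtype=float32), -0.3)
scene (array([-43.1,   3.1], dtype=float32), array([ 89., 149.], dtype=float32), 0.0)
```

Call:
step_arm(
  targets=[
    {"wx": 0,"wy": 0,"wz": 0,"dx": 0.006,"dy": 0,"dz": 0,"hand": 1},
    {"wx": 0,"wy": 0,"wz": 0,"dx": 0.006,"dy": 0,"dz": 0,"hand": 1},
    {"wx": 0,"wy": 0,"wz": 0,"dx": 0,"dy": 0,"dz": 0,"hand": 1},
  ],
)

```text
clock: 10.5
eef_pos: [0.5659, 0.0195, 0.0495]
tcp_rot: [3.133, 0.176, -0.03]
contact_force: [-24.3, -3.1, 19.0]
width: 1.001
grasp_force: 12.6
```

```bash
python3 look.py
```

```text
{'t': 10.5, 'xy': array([-100.1,   10.3]), 'z': np.float64(49.5), 'yaw': np.float64(0.13), 'down': array([-0.019, -0.005, -1.   ]), 'F': array([-24.5,  -0.5,  19. ]), 'w': 1.0}
top (array([-100.4,   14.4], dtype=float32), array([209.3, 224.9], dtype=float32), -0.3)
scene (array([-43.1,   3.1], dtype=float32), array([ 89., 149.], dtype=float32), 0.0)
```

The tool has stalled while the force climbs, so the block is seated. I'll back off and rise.

Call:
step_arm(
  targets=[
    {"wx": 0,"wy": 0,"wz": 0,"dx": 0,"dy": 0,"dz": 0,"hand": 1},
    {"wx": 0,"wy": 0,"wz": 0,"dx": -0.02,"dy": 0,"dz": 0,"hand": 1},
    {"wx": 0,"wy": 0,"wz": 0,"dx": -0.06,"dy": 0,"dz": 0,"hand": 1},
    {"wx": 0,"wy": 0,"wz": 0,"dx": -0.15,"dy": 0,"dz": 0,"hand": 1},
    {"wx": 0,"wy": 0,"wz": 0,"dx": -0.15,"dy": 0,"dz": 0,"hand": 1},
    {"wx": 0,"wy": 0,"wz": 0,"dx": 0,"dy": 0,"dz": -0.3,"hand": 1},
    {"wx": 0,"wy": 0,"wz": 0,"dx": 0,"dy": 0,"dz": -0.3,"hand": 1},
    {"wx": 0,"wy": 0,"wz": 0,"dx": -0.3,"dy": 0,"dz": -0.3,"hand": 1},
    {"wx": 0,"wy": 0,"wz": 0,"dx": -0.2,"dy": 0,"dz": -0.3,"hand": 1},
    {"wx": 0,"wy": 0,"wz": 0,"dx": 0,"dy": 0,"dz": 0,"hand": 1},
    {"wx": 0,"wy": 0,"wz": 0,"dx": 0,"dy": 0,"dz": 0,"hand": 1},
  ],
)

```text
clock: 11.98
eef_pos: [0.4463, 0.0054, 0.2305]
tcp_rot: [3.136, 0.175, 0.002]
contact_force: [0.3, -0.2, -0.2]
width: 0.998
grasp_force: 0.0
```

```bash
python3 look.py c
python3 - <<'E'
import cv2
i=cv2.imread("pics/scene_c.png")[130:300,210:450];cv2.imwrite("pics/crop2.png",cv2.resize(i,None,fx=3.3,fy=3.3,interpolation=cv2.INTER_CUBIC))
E
```

```text
{'t': 11.97, 'xy': array([-220.5,    9.4]), 'z': np.float64(230.5), 'yaw': np.float64(0.1), 'down': array([ 0.001, -0.001, -1.   ]), 'F': array([ 0.3, -0.2, -0.2]), 'w': 1.0}
top (array([-100.4,   15.6], dtype=float32), array([209.3, 223.1], dtype=float32), -0.2)
scene (array([-43.3,   3.1], dtype=float32), array([ 89.1, 149.1], dtype=float32), 0.2)
```

View pics/crop2.png

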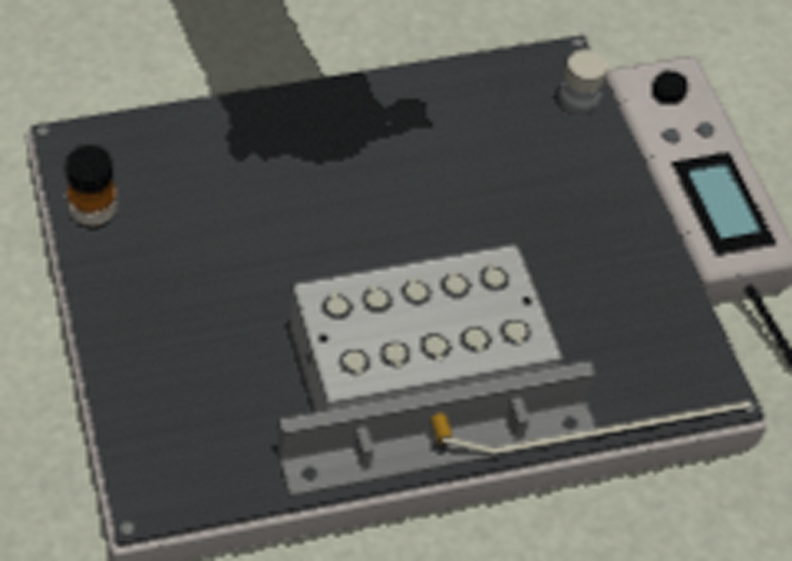

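The crop shows the block's long side flat against the fence, between (325,400) and (560,355). It lies well inside the fence ends at (282,425) and (593,370), and the jar and pot are where they started. I'm handing in.

```bash
python3 -c "
from workcell import robot
print(robot.hand_in())"
```

```text
the job is handed in; nothing more can be done
None
```

The block sits with one long side flat against the fence, about 0.2° out of square and 3 mm off the fence's middle. The gripper is clear, the jar and pot look unmoved, and the arm never went near the knife case. The job was handed in at about 12 s; no verdict came back.

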